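# Square up a pile of blanks in the gang-drilling jig

## Robot

A 7-joint arm with a two-finger parallel gripper is mounted at the origin on a cart in front of the work surface, level with it; the furniture and walls round the work are solid. World frame = base frame: x ahead of the robot, y to its left, z up, the work surface at z = 0. Lengths are in mm, angles in degrees, forces in N, time in s.
With the tool pointing down it reaches from about 425 to 925 mm from the base axis. Payload 6.8 kg.
Tool frame: the origin (TCP) lies on the centre line of the jaws, within the pads' length; the fingertips stand 22 mm ahead of it and the grasp point (between the pads) lies 3 mm ahead of it (env.tip_extent is the z of the fingertips in the tool frame, in mm); z points along the fingers, y is the line along which they close (so a half turn about z gives the same grasp; the last joint's range is limited). The gripper opens to 88 mm and grips with 3 to 60 N. Pads are 20 mm wide; open, the fingers measure 115 mm over their backs; the gripper's body (75 mm by 178 mm) begins 61 mm behind the grasp point.
Start: joints at [-47.332, 27.33, 1.283, 89.118, -0.659, 63.558, -4.761], TCP at [508.366, 444.084, 244.664] pointing down, gripper open.
Joint ranges: [-169.35, 169.35], [-19.33, 120.38], [-80.79, 83.38], [13.8, 139.57], [-78.32, 258.32], [9.67, 109.79], [-169.56, 169.56]. Speed limits (degrees/s): [136.94, 136.94, 180, 180, 180, 180, 180].

## Interface

Orientations are given as a 3x3 rotation matrix whose columns are the frame's x, y, z axes.
In Python, from plant import env gives the robot as it stands.
- The arm moves only by the tool move_arm, never from a script. Its arguments are lists of equal length, an entry for each row: "gripper": the opening, from 0 (shut) to 1 (fully open); "offset": the shift along the tool's x, y, z in mm, a list of three; "yaw": the turn about the tool's z in rad. A call has exactly 5 rows; each row shifts and turns the commanded pose from where the row before left it, along the tool's axes as they then stand; what a row does not reach is not made up. A row lasts 1/12 s, in which the tool goes at most 41.7 mm and 7.16 degrees, less where a joint would pass 70% of its speed; a pose out of reach is approached as far as the arm can. A call with a gripper value outside its range is refused whole. The fingers move at their own pace and stop on an object; "squeeze" is the grip in N (left out, the last holds). Time passes only in rows, so rows that do not move let the fingers close, or fill a call up. It gives the time, the measured TCP pose, the force, the opening and the grip force at its end, in the units of the state.
- env.get_state(): the state, without advancing time (a new reading comes with each control period).
- env.get_image(name): name is "scene" or "top" or "wrist"; returns (picture, depth): 384x512x3 uint8, red, green, blue; 384x512 float32, mm along the optical axis (not along the pixel's ray), 0 where there is no reading.
- env.calibration(name): a dict with "fx", "fy", "cx", "cy" (pixels), "rvec" (rotation vector, rad) and "tvec" (3), from world to camera coordinates, as OpenCV has them; the wrist camera has in their place "mount" (4x4, takes a point from camera to tool coordinates, whose origin is the TCP and whose axes are the flange's). Camera axes: x right, y down, z forward; pixel columns grow to the right and rows downward; lengths in mm; the calibration is good to about 2 mm. A picture is of the moment at which its call begins: read the wrist's pose just before it. calibration takes no time and is no camera call.
- env.sign_off(): hands the job in; it is judged then, once.
Trained networks look in the newest picture that a camera, given by its name, has taken for a name from the list of things; names that differ only in an ending like _2 or _b are one class to them, and where a whole thing is asked for, a point or a joint stands for the part that bears it (a point fixed in the world has none). Each returns a list of dicts, best first, with "confidence" (0 to 1); they miss things now and then, are a little off and sometimes report something else, mostly with a low value. They report only what shows in the picture. A call takes as long as a camera call.
- env.spot_in(camera, target): "bbox" ([left, top, width, height] as shares, 0 to 1, of the picture: columns of its width, rows of its height, round what is visible of it).
- env.trace(camera, target): "region" (384x512 bool, what is visible of it) and "bbox" ([left, top, width, height] as shares, 0 to 1, of the picture: columns of its width, rows of its height, round what is visible of it).
The state is a dict: "clock": time; "joints": joint angles; "joint_velocities": joint speeds; "effort": joint torques, N m; "tcp_pos": TCP position; "ee_rot": TCP orientation; "force": force on the tool from outside, world axes, zero at the start; "moment": the same for the moment, N m; "opening": finger opening in mm; "grasp_force": force on a finger pad.
Only numpy, scipy, OpenCV 4.12 (cv2) and the standard library are available. Lean on these libraries where they do the work, as an engineer would, in place of code of your own. Each camera call takes 0.05 s, during which the arm holds its last target. There are 200 camera calls.

## Task

Pile the three plywood blanks squarely in the drilling jig so they can be drilled through together: slide the blank that waits on the two wooden rails across onto the two that lie crooked in the jig, and push them home until all three lie flat, edge over edge, flush against both the back fence and the side stop. Once the third blank is on the pile, press the pile up to the side stop firmly enough to feel it seat (a push of 10 to 20 N), but gently enough that the stop does not slip out of its setting. Leave the glue bottle, the jar and the roll of tape alone.

Things in the scene. Friction and masses are not known exactly. Their poses are not given: they have to be found in the camera images.
- jig: Plywood drilling jig, fixed to the bench, turned by -0.1 to 0.25 rad. Origin on the bench top; x away from the robot, y along the jig to the left, z up. Base board 9 mm thick, x -75 to 90, y -235 to 175 mm. The blanks are too wide to grasp: push their edges, with an upright flat side of the fingers, as a slanted one leaves the lower blanks short. A blank that is home has its centre at x = 10 mm in this frame.
- fence_face (a point): Centre of the back fence's face, which looks to the jig's -x; axes as the jig's. The fence is a fixed wooden bar 190 mm long (jig y), 18 thick, its top 54 mm above the bench. A blank that is home has its centre 50 mm on the -x side of this face.
- rails_end (a point): Midway between the rails' ends next to the pile, at the height of their tops; axes as the jig's. The rails are two fixed wood blocks, 45 wide, 110 long, running from here to +y, their middle lines 30 mm either side of this point, tops 44 mm above the bench. From here to the near (+y) edge of the pile, once home, is 60 to 70 mm of open space, for pushing down to the lowest blank.
- stop: Adjustable side stop on the jig, set anywhere within 10 mm along jig y: wooden block 90 long (jig x), 18 thick, top 54 mm above the bench, with a flange and two black lock knobs behind. Origin: foot of its face, 9 above the bench, mid-length; axes as the jig's; the face looks to +y. A home blank's centre lies 80 mm to +y of it. Held by friction only: slips to -y above about 30 N.
- blank_low: Lowest plywood blank, 100 (its x) x 160 (its y) x 16.5 mm thick, about 0.12 kg, loose. Origin: centre of its underside. Lies crooked on the jig's base board, some 5 to 25 mm short of the back fence and the stop.
- blank_mid: Second blank, the same size, loose, lying crooked on the lowest one. Sliding the whole pile takes up to about 6 N. Origin: centre of its underside.
- blank_top: Third blank, the same size, loose, lying a little crooked across the two rails with its underside 44 mm above the bench (the pile it goes onto is 42 mm high), its +y end overhanging them. Origin: centre of its underside.
- glue_bottle: Bystander: glue bottle with orange nozzle, 58 mm across, 176 mm high, standing to the left of the jig. Origin: centre of its underside.
- jar_nuts: Bystander: jar with dark lid, 68 mm across, 95 mm high, standing to the left of the jig. Origin: centre of its underside.
- electrical_tape: Bystander: black roll of tape, 58 mm across, 19 mm high, lying between the bottle and the jar, to the left of the jig. Origin: centre of its underside.

How it is judged (in metres and radians):
On the way, in this order (a step that is already met when the one before it is completed fails the run):
1. the third blank has left the rails and lies over the pile (y of blank_top in the frame of jig below -0.045 m and angle between blank_top's own z axis and vertical below 0.05 rad and z of blank_top in the frame of jig between 0.038 and 0.046 m), for 0.05 s.
2. then the blanks press against the side stop with more than 3 N in all (contact force between anything else and stop above 3 N), for 0.04 s.
At the end, for the whole second after the job is handed in: All three blanks lie flat on one another in the jig, each within 2.5 mm of touching the back fence and the side stop and within 0.025 rad of square to the jig, at rest (x of blank_low in the frame of jig between 0.0075 and 0.0125 m and y of blank_low in the frame of stop between 0.0775 and 0.0825 m and z of blank_low in the frame of jig between 0.006 and 0.012 m and angle between the y axis of each of blank_low, blank_mid, blank_top and the y axis of jig, either way round below 0.025 rad and angle between each of blank_low, blank_mid, blank_top's own z axis and vertical below 0.03 rad and linear speed of each of blank_low, blank_mid, blank_top below 0.01 m/s and x of blank_mid in the frame of jig between 0.0075 and 0.0125 m and y of blank_mid in the frame of stop between 0.0775 and 0.0825 m and z of blank_mid in the frame of jig between 0.0225 and 0.0285 m and x of blank_top in the frame of jig between 0.0075 and 0.0125 m and y of blank_top in the frame of stop between 0.0775 and 0.0825 m and z of blank_top in the frame of jig between 0.039 and 0.045 m).
It fails at once if the side stop slips by more than 3 mm (distance of stop from where it was at the start of the episode above 0.003 m).
It fails at once if the glue bottle, the jar or the tape is moved by more than 20 mm or tipped (distance of any of glue_bottle, jar_nuts, electrical_tape from where it was at the start of the episode above 0.02 m or angle between any of glue_bottle, jar_nuts, electrical_tape's own z axis and vertical above 0.3 rad).
It also fails if it takes over 72 s, if anything falls off the work surface, if the arm or the gripper's body presses on something with over 40 N, if the wrist force passes 120 N, or if a joint passes its speed limit or range.

## Working session

There is one attempt and no reset: what is moved stays moved. The work goes in short steps, Python scripts to look and compute and a tool call to move; the robot and the scene stay as the last step left them, time stands still between calls to the robot, and variables do not carry over. Pictures are saved under pics/ and viewed, at most 10 in all, crops included, and the job is handed in when it is done.

Besides the shell and the picture viewer there is one more tool, called after ">>>" by a JSON object that holds its "op" and its "data", one argument or row to a line. move_arm: Moves the arm, as the interface text tells. Its arguments: {"type":"object","properties":{"gripper":{"type":"array","items":{"type":"number"}},"offset":{"type":"array","items":{"type":"array","items":{"type":"number"}}},"yaw":{"type":"array","items":{"type":"number"}},"squeeze":{"type":"number"}},"required":["gripper","offset","yaw"]}

```bash
ls; mkdir -p pics; cat > h.py <<'E'
import numpy as np, cv2
from plant import env
def cloud(name):
    if name=="wrist": s=env.get_state()
    im,d=env.get_image(name); c=env.calibration(name)
    v,u=np.mgrid[:384,:512]
    P=np.dstack([(u-c["cx"])/c["fx"]*d,(v-c["cy"])/c["fy"]*d,d]).astype(float)
    if name=="wrist":
        M=np.array(c["mount"]); P=P@M[:3,:3].T+M[:3,3]
        P=P@np.array(s["ee_rot"]).T+np.array(s["tcp_pos"])
    else:
        R=cv2.Rodrigues(np.array(c["rvec"],float))[0]; P=(P-np.array(c["tvec"],float).ravel())@R
    P[d==0]=np.nan
    return im,d,P
def save(n,im): cv2.imwrite(f"pics/{n}.png",im[:,:,::-1])
E
python3 - <<'E'
from h import *
s=env.get_state(); print({k:np.round(v,3).tolist() for k,v in s.items()}, env.tip_extent)
ims=[]
for n in ("top","scene"):
    im,d,P=cloud(n); np.savez(f"{n}0.npz",im=im,P=P); ims.append(im)
    for t in ("jig","stop","blank_low","blank_mid","blank_top","rails_end","fence_face","glue_bottle","jar_nuts","electrical_tape"):
        r=env.trace(n,t)
        for q in r[:2]:
            m=q["region"]&~np.isnan(P[...,0]); p=P[m]
            print(n,t,round(q["confidence"],2),np.round(q["bbox"],3),m.sum(),np.round(np.median(p,0)) if len(p) else None, np.round(np.percentile(p,[2,98],axis=0)).tolist() if len(p) else None)
cv2.imwrite("pics/a.png",ims[0][:,:,::-1]);cv2.imwrite("pics/b.png",ims[1][:,:,::-1])
E
```

```text
pics
{'clock': 0.0, 'joints': [-47.334, 27.376, 1.28, 89.177, -0.66, 63.558, -4.762], 'joint_velocities': [-0.055, 0.016, 0.022, 0.058, 0.046, -0.033, -0.081], 'effort': [-0.0, -58.285, 1.534, -27.261, -0.054, 0.017, 0.0], 'tcp_pos': [507.926, 443.714, 243.687], 'ee_rot': [[-0.658, 0.753, -0.001], [0.753, 0.658, -0.001], [-0.0, -0.002, -1.0]], 'force': [0.659, 0.147, -0.204], 'moment': [-0.014, 0.004, 0.042], 'grasp_force': 0.0, 'opening': 87.909} 22.0
top jig 0.78 [0.499 0.349 0.345 0.184] 6171 [621.  44.  10.] [[513.0, -132.0, 4.0], [676.0, 260.0, 56.0]]
top stop 0.59 [0.788 0.377 0.052 0.114] 808 [594. -86.  32.] [[551.0, -128.0, 9.0], [636.0, -73.0, 56.0]]
top blank_low 0.45 [0.638 0.389 0.129 0.046] 45 [632. -24.  24.] [[604.0, -47.0, 12.0], [637.0, 103.0, 30.0]]
top blank_mid 0.69 [0.644 0.399 0.132 0.103] 3003 [576.  23.  42.] [[528.0, -54.0, 36.0], [626.0, 101.0, 46.0]]
top blank_top 0.83 [0.478 0.4   0.132 0.121] 3169 [570. 224.  60.] [[522.0, 146.0, 6.0], [620.0, 303.0, 64.0]]
top rails_end 0.78 [0.501 0.356 0.34  0.18 ] 5938 [622.  44.  10.] [[513.0, -132.0, 4.0], [674.0, 
[... 894 characters left out ...]
 561.0, 155.0]]
scene rails_end 0.91 [0.472 0.468 0.353 0.472] 8157 [592. -42.   9.] [[510.0, -135.0, 5.0], [669.0, 245.0, 54.0]]
scene rails_end 0.6 [0.57  0.668 0.166 0.162] 162 [566. -60.  23.] [[536.0, -63.0, 9.0], [617.0, -56.0, 29.0]]
scene fence_face 0.85 [0.479 0.472 0.347 0.472] 8239 [592. -41.   9.] [[510.0, -135.0, 5.0], [669.0, 244.0, 54.0]]
scene glue_bottle 0.8 [0.416 0.206 0.038 0.157] 956 [584. 527.  81.] [[563.0, 516.0, 4.0], [615.0, 553.0, 158.0]]
scene jar_nuts 0.69 [0.299 0.324 0.057 0.119] 1001 [415. 494.  63.] [[386.0, 481.0, 0.0], [451.0, 579.0, 95.0]]
scene electrical_tape 0.88 [0.363 0.379 0.05  0.041] 284 [496. 488.  15.] [[471.0, 467.0, -0.0], [520.0, 520.0, 19.0]]
```

View pics/a.png

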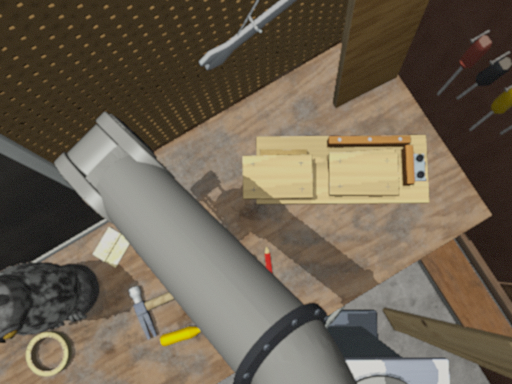

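View pics/b.png

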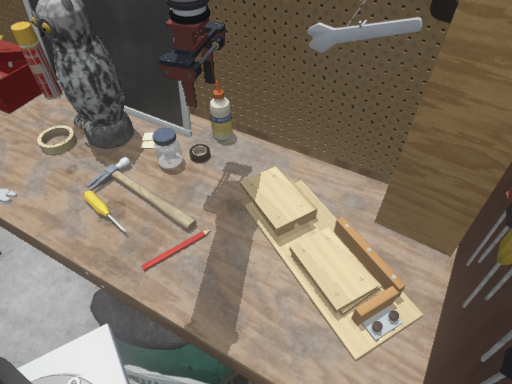

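```bash
python3 - <<'E'
from h import *
# heights map fits, from both clouds
for n in ("top","scene"):
    z=np.load(n+"0.npz"); P=z["P"]; 
    Q=P.reshape(-1,3); Q=Q[~np.isnan(Q[:,0])]
    Q=Q[(Q[:,0]>470)&(Q[:,0]<760)&(Q[:,1]>-180)&(Q[:,1]<340)]
    def rect(sel,l):
        p=Q[sel][:,:2].astype(np.float32); (c,sz,a)=cv2.minAreaRect(p)
        b=cv2.boxPoints((c,sz,a)); 
        # median-based angle via hull
        print(n,l,len(p),np.round(c,1),np.round(sz,1),round(a,2))
    x,y,h=Q.T
    rect((h>56)&(h<66)&(y>120)&(x<650),"top")
    rect((h>38)&(h<47)&(y<125)&(y>-75)&(x<635),"mid")
    rect((h>49)&(h<58)&(x>630)&(y<140),"fence")
    rect((h>48)&(h<58)&(x<640)&(y<-55)&(y>-110),"stop")
    rect((h>39)&(h<48)&(y>105),"rails")
    rect((h>6)&(h<12),"base")
    rect((h>20)&(h<30)&(y<125)&(y>-75)&(x<645),"low")
E
```

```text
top top 2938 [571.1 223.1] [159.9 101. ] 89.91
top mid 2861 [579.9  13.7] [176.9 107.6] 89.66
top fence 725 [695.  -38.8] [281.6 128.5] 89.73
top stop 307 [594.8 -82.8] [19.9 87.2] 89.59
top rails 263 [636.1 282.4] [225.  146.2] 55.8
top base 3461 [619.6  77. ] [279.1 515.9] 1.81
top low 173 [582.5  13.9] [177.5 114.2] 89.84
scene top 2403 [568.4 222.5] [101.2 161.6] 0.12
scene mid 3594 [574.5  22. ] [161.1 100.8] 88.89
scene fence 932 [694.7 -39.7] [280.7 128.3] 89.36
scene stop 488 [592.8 -83.5] [18.2 89.9] 89.66
scene rails 208 [640.  233.2] [267.4 170.3] 9.81
scene base 4877 [634.2  46.5] [449.8 251.3] 89.67
scene low 368 [584.9  17.4] [168.1 121.9] 89.27
```

Seen: the jig is nearly square to the world. In the top view the fence runs from (328,141) to (410,141), the stop sits at (408,165), the pile around (364,172) and the third blank around (278,176). I'll turn the tool y to world x and go over the jig for a closer look.

>>> {"op": "move_arm", "data": {
  "gripper": [1,1,1,1,1],
  "offset": [
    [0,0,-10],
    [0,0,-10],
    [0,0,-10],
    [0,0,-10],
    [0,0,-10]
  ],
  "yaw": [0.12,0.12,0.12,0.12,0.12]
}}

```text
clock: 1.52
tcp_pos: [508.3, 444.1, 295.2]
ee_rot: [[-0.112, 0.994, -0.0], [0.994, 0.112, 0.0], [0.0, -0.0, -1.0]]
force: [0.4, 0.1, 0.1]
opening: 88.1
grasp_force: 0.0
```

>>> {"op": "move_arm", "data": {
  "gripper": [1,1,1,1,1],
  "offset": [
    [0,0,-10],
    [-35,5,0],
    [-35,5,0],
    [-35,5,0],
    [-35,5,0]
  ],
  "yaw": [0.12,0,0,0,0]
}}

```text
clock: 1.93
tcp_pos: [528.1, 302.6, 304.8]
ee_rot: [[0.001, 1.0, 0.0], [1.0, -0.001, 0.0], [0.0, 0.0, -1.0]]
force: [0.2, -0.6, 0.6]
opening: 87.7
grasp_force: 0.0
```

```bash
python3 -c "
from h import *
s=env.get_state(); print(s['clock'],s['tcp_pos'],np.round(s['ee_rot'],3).tolist(),np.round(s['joints'],1))
c=env.calibration('wrist');print(c)"
```

```text
1.9333 [528.06349269 302.61544714 304.79043906] [[0.001, 1.0, 0.0], [1.0, -0.001, 0.0], [0.0, 0.0, -1.0]] [-45.3  18.3  12.4  95.2  -4.2  66.9 -31.9]
{'fx': 273.4738051123814, 'fy': 273.4738051123814, 'cx': 255.14378960645325, 'cy': 187.88731760722038, 'mount': array([[-3.28029191e-04, -9.66840957e-01, -2.55379046e-01,
         6.86674331e+01],
       [ 9.99999946e-01, -3.12474122e-04, -1.01482070e-04,
         9.52860858e-01],
       [ 1.83176785e-05, -2.55379066e-01,  9.66841007e-01,
        -1.39244996e+02],
       [ 0.00000000e+00,  0.00000000e+00,  0.00000000e+00,
         1.00000000e+00]])}
```

>>> {"op": "move_arm", "data": {
  "gripper": [1,1,1,1,1],
  "offset": [
    [-40,8,0],
    [-40,8,0],
    [-40,8,0],
    [-40,8,0],
    [0,0,0]
  ],
  "yaw": [0,0,0,0,0]
}}

```text
clock: 2.35
tcp_pos: [561.5, 133.5, 305.5]
ee_rot: [[0.015, 1.0, 0.002], [1.0, -0.015, -0.004], [-0.004, 0.002, -1.0]]
force: [-0.1, -1.0, -0.4]
opening: 87.4
grasp_force: 0.0
```

```bash
cat > look.py <<'E'
from h import *
import sys
def look(tag):
    im,d,P=cloud("wrist"); np.savez(tag+".npz",im=im,P=P); save(tag,im)
    s=env.get_state(); print(round(s['clock'],2),np.round(s['tcp_pos'],1),np.round(s['force'],1))
    out={}
    for t in ("jig","stop","blank_low","blank_mid","blank_top"):
        for q in env.trace("wrist",t)[:1]:
            m=q["region"]&~np.isnan(P[...,0]); p=P[m]; out[t]=m
            zm=np.median(p[:,2])
            e=p[abs(p[:,2]-zm)<4][:,:2].astype(np.float32)
            c,sz,a=cv2.minAreaRect(e)
            print(t,round(q["confidence"],2),m.sum(),"z",round(zm,1),np.round(c,1),np.round(sz,1),round(a,2),np.round(cv2.boxPoints((c,sz,a))).tolist())
    return im,P,out
if __name__=="__main__": look(sys.argv[1])
E
python3 look.py w1
```

```text
2.4 [560.8 138.2 305.3] [ 0.3  0.9 -0.4]
jig 0.76 8566 z 8.5 [595.1  68.1] [409.8 165.2] 89.3 [[510.0, -136.0], [675.0, -138.0], [680.0, 272.0], [515.0, 274.0]]
stop 0.74 216 z 29.9 [ 596.1 -113.7] [56.7 11.5] 1.49 [[568.0, -109.0], [568.0, -120.0], [625.0, -119.0], [624.0, -107.0]]
blank_low 0.84 318 z 24.1 [617.2  26.6] [ 34.6 153.2] 4.39 [[594.0, 102.0], [606.0, -51.0], [640.0, -48.0], [629.0, 104.0]]
blank_mid 0.65 5315 z 40.9 [577.8  32.2] [141.7 100. ] 88.71 [[526.0, -37.0], [626.0, -40.0], [629.0, 102.0], [529.0, 104.0]]
blank_top 0.7 9171 z 59.5 [571.5 223.9] [160.2  99.8] 89.93 [[522.0, 144.0], [621.0, 144.0], [622.0, 304.0], [522.0, 304.0]]
```

View pics/w1.png

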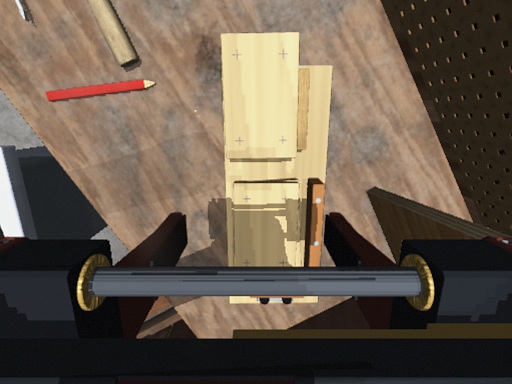

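>>> {"op": "move_arm", "data": {
  "gripper": [0.6,0.6,0.6,0.6,0.6],
  "offset": [
    [40,2,20],
    [40,2,30],
    [40,2,30],
    [40,2,30],
    [30,2,30]
  ],
  "yaw": [0,0,0,0,0]
}}

```text
clock: 3.07
tcp_pos: [568.2, 315.2, 181.1]
ee_rot: [[-0.002, 1.0, 0.001], [1.0, 0.002, 0.002], [0.002, 0.001, -1.0]]
force: [0.4, 0.6, 0.1]
opening: 57.9
grasp_force: 0.0
```

>>> {"op": "move_arm", "data": {
  "gripper": [0.6,0.6,0.6,0.6,0.6],
  "offset": [
    [0,0,20],
    [0,0,10],
    [0,0,0],
    [0,0,0],
    [0,0,0]
  ],
  "yaw": [0,0,0,0,0]
}}

```text
clock: 3.48
tcp_pos: [570.1, 309.9, 153.4]
ee_rot: [[0.004, 1.0, 0.002], [1.0, -0.004, 0.001], [0.001, 0.002, -1.0]]
force: [-0.2, -0.1, 0.1]
opening: 52.6
grasp_force: 0.0
```

>>> {"op": "move_arm", "data": {
  "gripper": [0.6,0.6,0.6,0.6,0.6],
  "offset": [
    [18,1,5],
    [0,0,25],
    [0,0,30],
    [0,0,22],
    [0,0,0]
  ],
  "yaw": [0.008,0,0,0,0]
}}

```text
clock: 3.9
tcp_pos: [568.4, 326.7, 67.1]
ee_rot: [[0.011, 1.0, -0.004], [1.0, -0.011, -0.003], [-0.003, -0.004, -1.0]]
force: [-0.6, -0.7, 0.1]
opening: 52.6
grasp_force: 0.0
```

>>> {"op": "move_arm", "data": {
  "gripper": [0.6,0.6,0.6,0.6,0.6],
  "offset": [
    [-5,0,0],
    [-5,0,0],
    [-5,0,0],
    [-5,0,0],
    [-5,0,0]
  ],
  "yaw": [0,0,0,0,0]
}}

```text
clock: 4.32
tcp_pos: [570.9, 304.1, 71.7]
ee_rot: [[0.01, 1.0, 0.003], [1.0, -0.01, 0.003], [0.003, 0.003, -1.0]]
force: [0.7, 2.2, 2.3]
opening: 52.6
grasp_force: 1.2
```

>>> {"op": "move_arm", "data": {
  "gripper": [0.6,0.6,0.6,0.6,0.6],
  "offset": [
    [-8,0,0],
    [-8,0,0],
    [-8,0,0],
    [-8,0,0],
    [-8,0,0]
  ],
  "yaw": [0,0,0,0,0]
}}

```text
clock: 4.73
tcp_pos: [569.3, 262.5, 69.7]
ee_rot: [[0.01, 1.0, -0.0], [1.0, -0.01, -0.0], [-0.0, -0.0, -1.0]]
force: [1.4, 3.3, 1.7]
opening: 52.8
grasp_force: 1.2
```

>>> {"op": "move_arm", "data": {
  "gripper": [0.6,0.6,0.6,0.6,0.6],
  "offset": [
    [-8,0,0],
    [-8,0,0],
    [-8,0,0],
    [-8,0,0],
    [-8,0,0]
  ],
  "yaw": [0,0,0,0,0]
}}

```text
clock: 5.15
tcp_pos: [568.8, 222.7, 69.6]
ee_rot: [[0.01, 1.0, -0.0], [1.0, -0.01, -0.0], [-0.0, -0.0, -1.0]]
force: [0.0, 2.0, 2.3]
opening: 53.0
grasp_force: 1.1
```

```bash
python3 look.py w2
```

```text
5.2 [568.9 220.2  69.5] [0.1 0.  1.2]
jig 0.68 6338 z 59.4 [568.9 183.7] [90.9 56.7] 0.76 [[523.0, 211.0], [524.0, 155.0], [615.0, 156.0], [614.0, 213.0]]
blank_top 0.96 6248 z 59.4 [570.1 184. ] [56.  90.2] 88.89 [[524.0, 157.0], [615.0, 155.0], [616.0, 211.0], [526.0, 213.0]]
```

View pics/w2.png

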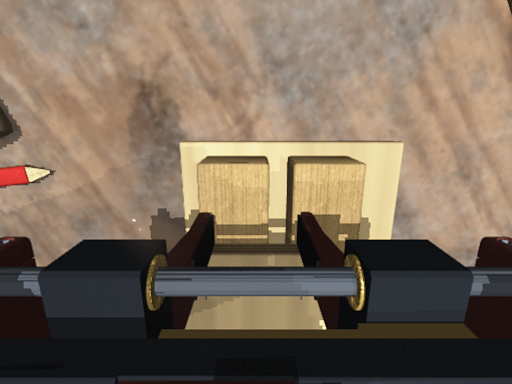

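The rear edge is square to the fingers and the blank slides as intended. The rails show at columns 197-270 and 287-365. I'll keep pushing.

>>> {"op": "move_arm", "data": {
  "gripper": [0.6,0.6,0.6,0.6,0.6],
  "offset": [
    [-8,0,0],
    [-8,0,0],
    [-8,0,0],
    [-8,0,0],
    [-8,0,0]
  ],
  "yaw": [0,0,0,0,0]
}}

```text
clock: 5.87
tcp_pos: [568.4, 182.2, 69.7]
ee_rot: [[0.011, 1.0, -0.0], [1.0, -0.011, -0.0], [-0.0, -0.0, -1.0]]
force: [0.3, 0.3, -1.2]
opening: 52.7
grasp_force: 0.3
```

>>> {"op": "move_arm", "data": {
  "gripper": [0.6,0.6,0.6,0.6,0.6],
  "offset": [
    [-8,0,0],
    [-8,0,0],
    [-8,0,0],
    [-8,0,0],
    [-8,0,0]
  ],
  "yaw": [0,0,0,0,0]
}}

```text
clock: 6.28
tcp_pos: [568.1, 142.8, 69.7]
ee_rot: [[0.01, 1.0, 0.0], [1.0, -0.01, 0.0], [0.0, 0.0, -1.0]]
force: [0.0, 0.0, -0.2]
opening: 52.9
grasp_force: 0.4
```

```bash
python3 - <<'E'
from h import *
im,d,P=cloud("scene"); save("s2",im)
for t in ("blank_top","blank_mid","blank_low","stop"):
    for q in env.trace("scene",t)[:1]:
        p=P[q["region"]&~np.isnan(P[...,0])]; print(t,round(q["confidence"],2),len(p),np.round(np.percentile(p,[2,50,98],axis=0)).tolist(),cv2.minAreaRect(p[:,:2].astype(np.float32)))
E
```

```text
blank_top 0.57 3691 [[515.0, -29.0, 46.0], [560.0, 40.0, 58.0], [611.0, 125.0, 60.0]] ((564.7877807617188, 54.50883102416992), (169.923095703125, 100.4892349243164), 89.43429565429688)
blank_mid 0.86 926 [[524.0, -59.0, 25.0], [571.0, -46.0, 41.0], [622.0, -30.0, 43.0]] ((578.5925903320312, -42.86888122558594), (32.19752502441406, 111.31077575683594), 89.67071533203125)
blank_low 0.55 267 [[537.0, -63.0, 7.0], [575.0, -59.0, 23.0], [635.0, -46.0, 33.0]] ((586.5940551757812, -55.033016204833984), (108.86029815673828, 18.149248123168945), 8.126801490783691)
stop 0.6 1555 [[548.0, -129.0, 8.0], [589.0, -93.0, 28.0], [632.0, -75.0, 55.0]] ((592.8380126953125, -96.20561981201172), (90.29283905029297, 69.57323455810547), 1.8552827835083008)
```

View pics/s2.png

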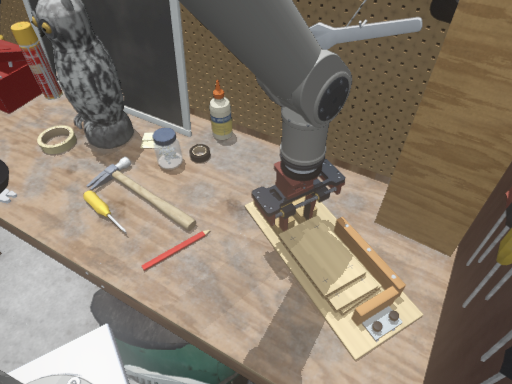

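Third blank is now over the pile, with its rear edge off the rails; stop and bystanders are untouched. I'll push a bit more, back off, go down to the lowest blank and push the pile.

>>> {"op": "move_arm", "data": {
  "gripper": [0.6,0.6,0.6,0.6,0.6],
  "offset": [
    [-5,0,0],
    [-5,0,0],
    [-5,0,0],
    [0,0,0],
    [0,0,0]
  ],
  "yaw": [0,0,0,0,0]
}}

```text
clock: 6.95
tcp_pos: [567.9, 127.8, 69.7]
ee_rot: [[0.011, 1.0, -0.0], [1.0, -0.011, -0.0], [-0.0, -0.0, -1.0]]
force: [-0.1, -0.6, 0.2]
opening: 52.6
grasp_force: 0.0
```

>>> {"op": "move_arm", "data": {
  "gripper": [0.6,0.6,0.6,0.6,0.6],
  "offset": [
    [2,0,0],
    [0,0,10],
    [0,0,10],
    [0,0,10],
    [0,0,4]
  ],
  "yaw": [0,0,0,0,0]
}}

```text
clock: 7.37
tcp_pos: [566.6, 130.4, 33.4]
ee_rot: [[0.01, 1.0, -0.003], [1.0, -0.01, -0.001], [-0.001, -0.003, -1.0]]
force: [-1.3, -0.3, 0.4]
opening: 52.7
grasp_force: 0.0
```

>>> {"op": "move_arm", "data": {
  "gripper": [0.6,0.6,0.6,0.6,0.6],
  "offset": [
    [-4,0,0],
    [-4,0,0],
    [-4,0,0],
    [-4,0,0],
    [0,0,0]
  ],
  "yaw": [0,0,0,0,0]
}}

```text
clock: 7.78
tcp_pos: [568.1, 113.3, 36.1]
ee_rot: [[0.011, 1.0, 0.001], [1.0, -0.011, -0.0], [-0.0, 0.001, -1.0]]
force: [0.8, -0.3, 0.1]
opening: 52.3
grasp_force: 0.0
```

>>> {"op": "move_arm", "data": {
  "gripper": [0.6,0.6,0.6,0.6,0.6],
  "offset": [
    [-3,0,0],
    [-3,0,0],
    [-3,0,0],
    [-1,0,0],
    [0,0,0]
  ],
  "yaw": [0,0,0,0,0]
}}

```text
clock: 8.2
tcp_pos: [568.1, 104.7, 36.0]
ee_rot: [[0.01, 1.0, 0.001], [1.0, -0.01, 0.0], [0.0, 0.001, -1.0]]
force: [-0.2, 2.4, 1.4]
opening: 52.9
grasp_force: 1.2
```

```bash
python3 - <<'E'
from h import *
s=env.get_state(); print(s['tcp_pos'],s['force'])
im,d,P=cloud("scene"); np.savez("s3.npz",im=im,P=P); save("s3",cv2.resize(im[190:380,230:450],None,fx=3,fy=3))
E
```

```text
[568.09682929 104.65822631  36.01066475] [-0.17626775  2.43027715  1.42520264]
```

View pics/s3.png

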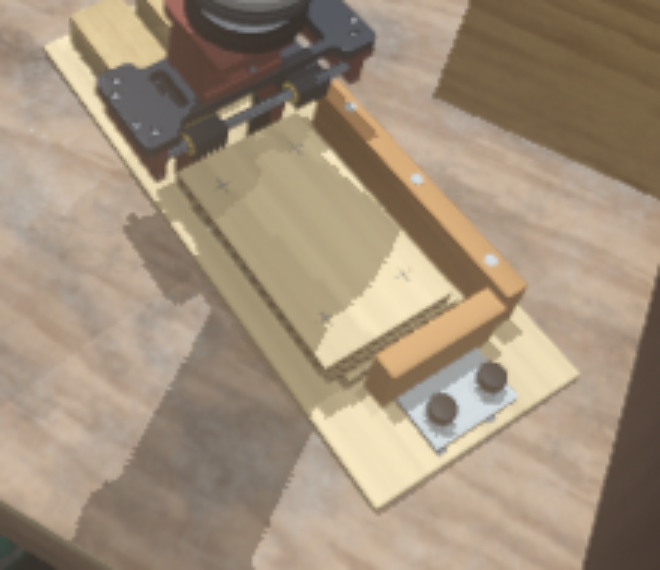

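Pile's +y edges are flush with the fingers, with a few mm left to the stop and a wedge-shaped gap to the fence (crop rows 150-300). Next, lift, go round to the -x side and turn the fingers along jig y.

>>> {"op": "move_arm", "data": {
  "gripper": [0.6,0.6,0.6,0.6,0.6],
  "offset": [
    [3,0,0],
    [0,0,-35],
    [0,0,-40],
    [-20,-25,0],
    [-20,-25,0]
  ],
  "yaw": [0,0,0,0,0]
}}

```text
clock: 8.67
tcp_pos: [519.2, 68.3, 112.7]
ee_rot: [[0.009, 1.0, 0.005], [1.0, -0.009, 0.001], [0.001, 0.005, -1.0]]
force: [-0.1, -0.4, -1.0]
opening: 52.9
grasp_force: 0.0
```

>>> {"op": "move_arm", "data": {
  "gripper": [1,1,1,1,1],
  "offset": [
    [-30,-24,0],
    [-25,0,0],
    [0,0,0],
    [0,0,0],
    [0,0,0]
  ],
  "yaw": [0,0,-0.12,-0.12,-0.12]
}}

```text
clock: 9.08
tcp_pos: [492.2, 12.0, 110.5]
ee_rot: [[-0.347, 0.938, -0.001], [0.938, 0.347, -0.001], [-0.001, -0.001, -1.0]]
force: [0.0, 0.0, 0.2]
opening: 82.3
grasp_force: 0.0
```

>>> {"op": "move_arm", "data": {
  "gripper": [1,1,1,1,1],
  "offset": [
    [0,0,0],
    [0,0,0],
    [0,0,0],
    [0,0,0],
    [0,0,0]
  ],
  "yaw": [-0.12,-0.12,-0.12,-0.12,-0.12]
}}

```text
clock: 9.5
tcp_pos: [492.2, 12.5, 110.3]
ee_rot: [[-0.816, 0.578, -0.001], [0.578, 0.816, -0.001], [0.0, -0.001, -1.0]]
force: [0.0, 0.2, 0.7]
opening: 87.7
grasp_force: 0.0
```

>>> {"op": "move_arm", "data": {
  "gripper": [1,1,1,1,1],
  "offset": [
    [0,0,0],
    [0,0,0],
    [0,0,0],
    [0,0,0],
    [0,0,0]
  ],
  "yaw": [-0.12,-0.12,-0.12,-0.12,-0.13]
}}

```text
clock: 9.92
tcp_pos: [492.3, 12.5, 110.3]
ee_rot: [[-1.0, 0.011, -0.001], [0.011, 1.0, -0.001], [0.001, -0.001, -1.0]]
force: [-0.2, 0.6, 0.4]
opening: 87.7
grasp_force: 0.0
```

```bash
python3 - <<'E'
from h import *
s=env.get_state(); print(s['tcp_pos'],s['force'],np.round(s['ee_rot'],3).tolist(),np.round(s['joints'],1),s['opening'])
# scene fits of the pile: edges
im,d,P=cloud("scene"); Q=P.reshape(-1,3);Q=Q[~np.isnan(Q[:,0])]
for l,a in (("top",(55,63)),("mid",(39,44)),("low",(20,27))):
    q=Q[(Q[:,2]>a[0])&(Q[:,2]<a[1])&(Q[:,0]>500)&(Q[:,0]<625)&(Q[:,1]<115)&(Q[:,1]>-72)]
    c=cv2.minAreaRect(q[:,:2].astype(np.float32)); print(l,len(q),c,np.percentile(q,[1,99],axis=0).round().tolist())
E
```

```text
[492.25265193  12.52073298 110.30081175] [-0.1699901   0.5916173   0.44882819] [[-1.0, 0.011, -0.001], [0.011, 1.0, -0.001], [0.001, -0.001, -1.0]] [ -1.   21.3  -9.3 119.9   5.4  39.3  75.6] 87.66873087750585
top 1390 ((567.2510375976562, 8.697502136230469), (154.00051879882812, 101.43241882324219), 89.13079071044922) [[517.0, -68.0, 55.0], [616.0, 76.0, 60.0]]
mid 57 ((544.124755859375, -39.98955535888672), (75.25285339355469, 149.54122924804688), 44.932979583740234) [[516.0, -69.0, 39.0], [622.0, 1.0, 44.0]]
low 34 ((547.5031127929688, -69.45128631591797), (4.973972320556641, 26.17084312438965), 87.59539794921875) [[535.0, -72.0, 20.0], [560.0, -67.0, 25.0]]
```

>>> {"op": "move_arm", "data": {
  "gripper": [1,1,1,1,1],
  "offset": [
    [0,0,25],
    [0,0,25],
    [0,0,24],
    [-2,0,0],
    [-4,0,0]
  ],
  "yaw": [0,0,0,0,0]
}}

```text
clock: 10.38
tcp_pos: [497.4, 12.7, 35.8]
ee_rot: [[-1.0, 0.018, -0.004], [0.018, 1.0, -0.001], [0.004, -0.001, -1.0]]
force: [1.0, 0.2, 0.1]
opening: 87.4
grasp_force: 0.0
```

>>> {"op": "move_arm", "data": {
  "gripper": [1,1,1,1,1],
  "offset": [
    [-4,0,0],
    [-4,0,0],
    [-4,0,0],
    [-4,0,0],
    [-4,0,0]
  ],
  "yaw": [0,0,0,0,0]
}}

```text
clock: 10.8
tcp_pos: [518.6, 12.8, 37.2]
ee_rot: [[-1.0, 0.016, -0.001], [0.016, 1.0, -0.0], [0.001, -0.0, -1.0]]
force: [-4.5, -0.1, 2.9]
opening: 87.9
grasp_force: 2.5
```

>>> {"op": "move_arm", "data": {
  "gripper": [1,1,1,1,1],
  "offset": [
    [-3,0,0],
    [-3,0,0],
    [-3,0,0],
    [-1,0,0],
    [0,0,0]
  ],
  "yaw": [0,0,0,0,0]
}}

```text
clock: 11.22
tcp_pos: [526.4, 12.9, 36.4]
ee_rot: [[-1.0, 0.015, -0.005], [0.015, 1.0, -0.0], [0.005, -0.001, -1.0]]
force: [-8.2, -0.0, 6.3]
opening: 87.7
grasp_force: 4.2
```

>>> {"op": "move_arm", "data": {
  "gripper": [1,1,1,1,1],
  "offset": [
    [-2,0,0],
    [-2,0,0],
    [-2,0,0],
    [0,0,0],
    [0,0,0]
  ],
  "yaw": [0,0,0,0,0]
}}

```text
clock: 11.63
tcp_pos: [533.1, 13.7, 36.2]
ee_rot: [[-1.0, 0.014, -0.003], [0.014, 1.0, 0.001], [0.003, 0.001, -1.0]]
force: [-4.7, 2.9, 0.8]
opening: 87.8
grasp_force: 2.6
```

>>> {"op": "move_arm", "data": {
  "gripper": [1,1,1,1,1],
  "offset": [
    [-1,0,0],
    [-1,0,0],
    [-1,0,0],
    [0,0,0],
    [0,0,0]
  ],
  "yaw": [0,0,0,0,0]
}}

```text
clock: 12.05
tcp_pos: [534.0, 13.6, 36.1]
ee_rot: [[-1.0, 0.014, -0.008], [0.014, 1.0, 0.0], [0.008, -0.0, -1.0]]
force: [-11.5, 2.4, 7.5]
opening: 87.8
grasp_force: 5.7
```

>>> {"op": "move_arm", "data": {
  "gripper": [1,1,1,1,1],
  "offset": [
    [-1,0,0],
    [-1,0,0],
    [-1,0,0],
    [0,0,0],
    [0,0,0]
  ],
  "yaw": [0,0,0,0,0]
}}

```text
clock: 12.47
tcp_pos: [534.0, 13.5, 36.0]
ee_rot: [[-1.0, 0.013, -0.013], [0.014, 1.0, -0.001], [0.013, -0.001, -1.0]]
force: [-21.3, 3.1, 17.3]
opening: 88.3
grasp_force: 10.4
```

```bash
python3 - <<'E'
from h import *
im,d,P=cloud("scene"); np.savez("s4.npz",im=im,P=P); save("s4",cv2.resize(im[210:380,290:450],None,fx=3.5,fy=3.5))
E
```

```text
(no output)
```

View pics/s4.png

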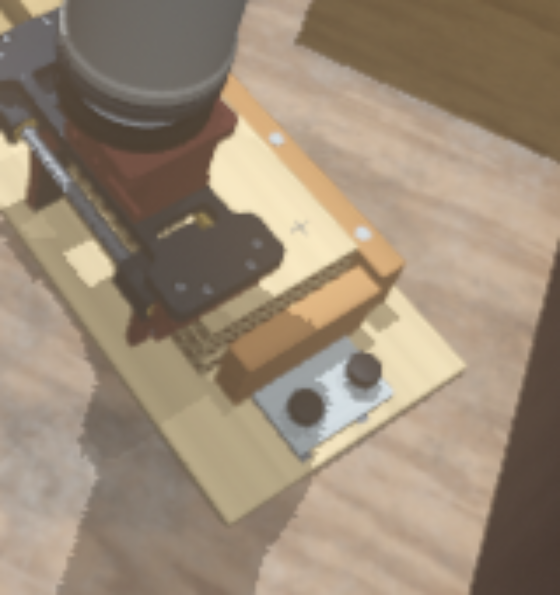

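The pile is seated on the fence (21 N, no further travel). It still shows a small gap and stagger at the stop (crop ~ (280,300)). I'll back off and go round to the +y end for the seating push.

>>> {"op": "move_arm", "data": {
  "gripper": [1,1,1,1,1],
  "offset": [
    [6,0,0],
    [10,0,0],
    [0,0,-35],
    [0,0,-40],
    [0,35,0]
  ],
  "yaw": [0,0,0,0,0]
}}

```text
clock: 12.93
tcp_pos: [529.8, 41.0, 117.8]
ee_rot: [[-1.0, 0.027, 0.011], [0.027, 1.0, -0.003], [-0.011, -0.002, -1.0]]
force: [1.0, -0.1, 0.8]
opening: 87.7
grasp_force: 0.0
```

>>> {"op": "move_arm", "data": {
  "gripper": [0.6,0.6,0.6,0.6,0.6],
  "offset": [
    [-35,20,0],
    [-30,20,0],
    [-20,30,0],
    [0,0,0],
    [0,0,0]
  ],
  "yaw": [0,0,0,0.12,0.12]
}}

```text
clock: 13.35
tcp_pos: [613.0, 119.1, 111.8]
ee_rot: [[-0.967, 0.256, 0.002], [0.256, 0.967, 0.002], [-0.002, 0.003, -1.0]]
force: [-0.2, -0.9, 0.4]
opening: 57.8
grasp_force: 0.0
```

>>> {"op": "move_arm", "data": {
  "gripper": [0.6,0.6,0.6,0.6,0.6],
  "offset": [
    [0,0,0],
    [0,0,0],
    [0,0,0],
    [0,0,0],
    [0,0,0]
  ],
  "yaw": [0.12,0.12,0.12,0.12,0.12]
}}

```text
clock: 13.77
tcp_pos: [612.0, 116.4, 111.9]
ee_rot: [[-0.651, 0.759, 0.002], [0.759, 0.651, 0.0], [-0.001, 0.002, -1.0]]
force: [0.6, -0.0, 0.2]
opening: 52.8
grasp_force: 0.0
```

>>> {"op": "move_arm", "data": {
  "gripper": [0.6,0.6,0.6,0.6,0.6],
  "offset": [
    [0,0,0],
    [0,0,0],
    [0,0,0],
    [0,0,0],
    [0,0,0]
  ],
  "yaw": [0.12,0.12,0.12,0.12,0.12]
}}

```text
clock: 14.18
tcp_pos: [612.0, 116.4, 112.0]
ee_rot: [[-0.108, 0.994, 0.002], [0.994, 0.108, 0.0], [0.0, 0.002, -1.0]]
force: [0.5, -0.5, 0.5]
opening: 52.4
grasp_force: 0.0
```

```bash
python3 - <<'E'
from h import *
s=env.get_state(); print(s['clock'],s['tcp_pos'],s['force'],np.round(s['ee_rot'],3).tolist(),s['opening'])
im,d,P=cloud("wrist"); np.savez("w5.npz",im=im,P=P); save("w5",im)
Q=P.reshape(-1,3);Q=Q[~np.isnan(Q[:,0])]
for l,a in (("rail",(41,47)),("base",(6,12)),("topb",(56,63))):
    q=Q[(Q[:,2]>a[0])&(Q[:,2]<a[1])&(Q[:,0]>540)&(Q[:,0]<640)]
    print(l,len(q),np.percentile(q,[1,50,99],axis=0).round(1).tolist() if len(q) else '')
E
```

```text
14.1833 [612.03425608 116.35829127 112.00243992] [ 0.52850049 -0.5439346   0.51167148] [[-0.108, 0.994, 0.002], [0.994, 0.108, 0.0], [0.0, 0.002, -1.0]] 52.43100383325114
rail 18489 [[540.9, 92.6, 41.5], [597.5, 210.5, 43.1], [637.3, 259.3, 44.9]]
base 9284 [[541.2, 90.3, 6.5], [585.9, 131.0, 8.1], [638.6, 266.8, 10.1]]
topb 4976 [[549.7, 8.0, 56.2], [605.2, 37.9, 57.5], [639.3, 92.3, 58.8]]
```

View pics/w5.png

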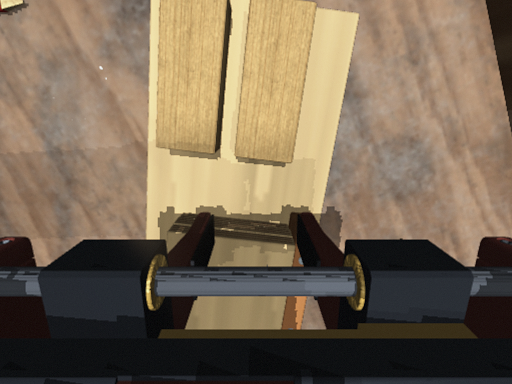

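The gap between the pile's rear edge (row ~235, y ≈ 92) and the rails (row ~155) is clear for the fingers. I'll square up and go down.

>>> {"op": "move_arm", "data": {
  "gripper": [0.6,0.6,0.6,0.6,0.6],
  "offset": [
    [0,0,0],
    [2,-14,0],
    [0,0,25],
    [0,0,26],
    [0,0,25]
  ],
  "yaw": [0.12,0,0,0,0]
}}

```text
clock: 14.65
tcp_pos: [598.2, 118.8, 35.5]
ee_rot: [[0.002, 1.0, 0.003], [1.0, -0.002, 0.001], [0.001, 0.003, -1.0]]
force: [0.4, -0.4, -0.7]
opening: 52.9
grasp_force: 0.0
```

>>> {"op": "move_arm", "data": {
  "gripper": [0.6,0.6,0.6,0.6,0.6],
  "offset": [
    [-3,0,0],
    [-3,0,0],
    [-3,0,0],
    [-3,0,0],
    [0,0,0]
  ],
  "yaw": [0,0,0,0,0]
}}

```text
clock: 15.07
tcp_pos: [598.0, 105.3, 37.0]
ee_rot: [[0.006, 1.0, 0.002], [1.0, -0.006, -0.0], [-0.0, 0.002, -1.0]]
force: [-0.1, -0.2, -0.2]
opening: 52.6
grasp_force: 0.0
```

>>> {"op": "move_arm", "data": {
  "gripper": [0.6,0.6,0.6,0.6,0.6],
  "offset": [
    [-1,0,0],
    [-1,0,0],
    [-1,0,0],
    [-1,0,0],
    [0,0,0]
  ],
  "yaw": [0,0,0,0,0]
}}

```text
clock: 15.48
tcp_pos: [597.6, 104.0, 36.1]
ee_rot: [[0.004, 1.0, 0.001], [1.0, -0.004, 0.002], [0.002, 0.001, -1.0]]
force: [-0.1, 3.8, 4.1]
opening: 52.8
grasp_force: 2.4
```

>>> {"op": "move_arm", "data": {
  "gripper": [0.6,0.6,0.6,0.6,0.6],
  "offset": [
    [-1,0,0],
    [-1,0,0],
    [-1,0,0],
    [0,0,0],
    [0,0,0]
  ],
  "yaw": [0.006,0,0,0,0]
}}

```text
clock: 15.9
tcp_pos: [597.7, 101.1, 36.1]
ee_rot: [[0.01, 1.0, 0.001], [1.0, -0.01, 0.002], [0.002, 0.001, -1.0]]
force: [-1.3, 5.6, 4.1]
opening: 52.4
grasp_force: 2.6
```

>>> {"op": "move_arm", "data": {
  "gripper": [0.6,0.6,0.6,0.6,0.6],
  "offset": [
    [-1,0,0],
    [-1,0,0],
    [-1,0,0],
    [0,0,0],
    [0,0,0]
  ],
  "yaw": [0,0,0,0,0]
}}

```text
clock: 16.32
tcp_pos: [597.6, 98.2, 36.1]
ee_rot: [[0.01, 1.0, 0.001], [1.0, -0.01, 0.002], [0.002, 0.001, -1.0]]
force: [-0.9, 5.1, 4.2]
opening: 52.8
grasp_force: 2.7
```

Still sliding at about 5 N. I'll go in smaller steps from here.

>>> {"op": "move_arm", "data": {
  "gripper": [0.6,0.6,0.6,0.6,0.6],
  "offset": [
    [-1,0,0],
    [-1,0,0],
    [0,0,0],
    [0,0,0],
    [0,0,0]
  ],
  "yaw": [0,0,0,0,0]
}}

```text
clock: 16.73
tcp_pos: [597.6, 98.1, 36.1]
ee_rot: [[0.009, 1.0, 0.001], [1.0, -0.009, 0.004], [0.004, 0.001, -1.0]]
force: [-1.5, 9.4, 3.7]
opening: 52.8
grasp_force: 4.7
```

>>> {"op": "move_arm", "data": {
  "gripper": [0.6,0.6,0.6,0.6,0.6],
  "offset": [
    [-1,0,0],
    [-1,0,0],
    [0,0,0],
    [0,0,0],
    [0,0,0]
  ],
  "yaw": [0,0,0,0,0]
}}

```text
clock: 17.15
tcp_pos: [597.6, 98.1, 36.1]
ee_rot: [[0.008, 1.0, 0.001], [1.0, -0.008, 0.006], [0.006, 0.001, -1.0]]
force: [-0.4, 13.0, 3.1]
opening: 52.6
grasp_force: 6.8
```

Seated: no travel, force rising. One more mm, then back off and check.

>>> {"op": "move_arm", "data": {
  "gripper": [0.6,0.6,0.6,0.6,0.6],
  "offset": [
    [-1,0,0],
    [0,0,0],
    [0,0,0],
    [0,0,0],
    [0,0,0]
  ],
  "yaw": [0,0,0,0,0]
}}

```text
clock: 17.57
tcp_pos: [597.6, 98.1, 36.1]
ee_rot: [[0.007, 1.0, 0.001], [1.0, -0.007, 0.007], [0.007, 0.001, -1.0]]
force: [-0.5, 15.8, 3.0]
opening: 52.7
grasp_force: 7.8
```

>>> {"op": "move_arm", "data": {
  "gripper": [0.6,0.6,0.6,0.6,0.6],
  "offset": [
    [5,0,0],
    [12,0,0],
    [0,0,-40],
    [0,0,-40],
    [30,0,-40]
  ],
  "yaw": [0,0,0,0,0]
}}

```text
clock: 17.98
tcp_pos: [598.1, 127.0, 150.5]
ee_rot: [[0.019, 1.0, -0.0], [1.0, -0.019, -0.005], [-0.005, -0.0, -1.0]]
force: [1.1, -0.9, 0.8]
opening: 52.5
grasp_force: 0.0
```

>>> {"op": "move_arm", "data": {
  "gripper": [0.6,0.6,0.6,0.6,0.6],
  "offset": [
    [40,0,-20],
    [40,0,0],
    [0,0,0],
    [0,0,0],
    [0,0,0]
  ],
  "yaw": [0,0,0,0,0]
}}

```text
clock: 18.4
tcp_pos: [598.2, 209.9, 166.9]
ee_rot: [[0.011, 1.0, -0.001], [1.0, -0.011, -0.002], [-0.002, -0.001, -1.0]]
force: [-0.5, 0.1, 0.4]
opening: 52.9
grasp_force: 0.0
```

```bash
python3 - <<'E'
from h import *
im,d,P=cloud("scene"); np.savez("s6.npz",im=im,P=P)
iw,dw,W=cloud("wrist"); np.savez("w6.npz",im=iw,P=W)
a=cv2.resize(im[210:350,300:430],(520,560),interpolation=cv2.INTER_CUBIC)
save("s6",a); save("w6",iw)
for n,X in (("s",P),("w",W)):
    Q=X.reshape(-1,3);Q=Q[~np.isnan(Q[:,0])]
    q=Q[(Q[:,2]>56.5)&(Q[:,2]<64)&(Q[:,0]>500)&(Q[:,0]<660)&(Q[:,1]<125)&(Q[:,1]>-100)]
    print(n,len(q),cv2.minAreaRect(q[:,:2].astype(np.float32)))
E
```

```text
s 3222 ((593.8822021484375, -1.9497146606445312), (101.27824401855469, 175.99005126953125), 0.04007944464683533)
w 2326 ((597.3212890625, 70.22718811035156), (34.582820892333984, 99.6362075805664), 89.59591674804688)
```

View pics/s6.png

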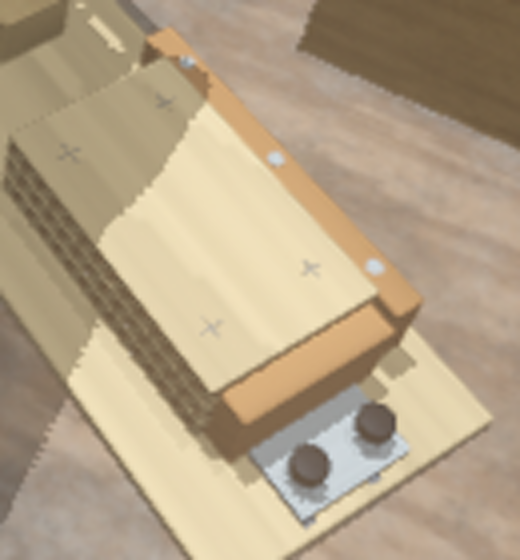

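View pics/w6.png

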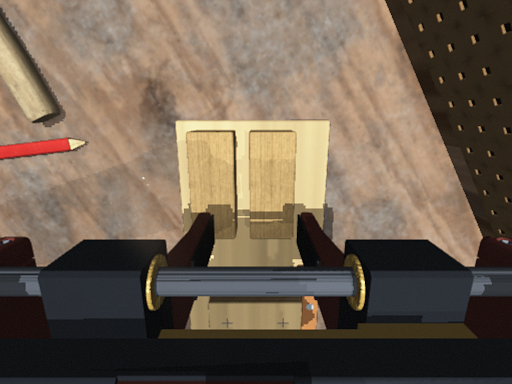

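The pile looks square and flush against both fence and stop. As a numeric check, I'll measure the front face by layer height, plus the gap to the stop.

```bash
python3 - <<'E'
from h import *
P=np.load("s6.npz")["P"];Q=P.reshape(-1,3);Q=Q[~np.isnan(Q[:,0])]
th=0.011
y0=Q[:,1]; x=Q[:,0]-th*y0   # jig-parallel x
for y1,y2 in ((-60,-20),(-20,20),(20,70)):
    for z1,z2 in ((12,23),(28,39),(45,56)):
        m=(Q[:,2]>z1)&(Q[:,2]<z2)&(y0>y1)&(y0<y2)&(x>520)&(x<570); print((y1,y2),(z1,z2),m.sum(),round(np.median(x[m]),1) if m.sum() else None)
# fence vs pile top edge by colour is unclear; corners of fence top for reference
m=(Q[:,2]>50)&(Q[:,2]<55.5)&(x>630)&(x<690)&(y0>-90)&(y0<100); print("fence",np.percentile(x[m],[2,50,98]),np.polyfit(y0[m],Q[m,0],1))
s=Q[(Q[:,2]>48)&(Q[:,2]<55.5)&(Q[:,0]>556)&(Q[:,0]<630)&(y0<-65)&(y0>-110)]; print("stop top",np.percentile(s[:,1],[2,50,98]))
P0=np.load("scene0.npz")["P"].reshape(-1,3); s=P0[(P0[:,2]>48)&(P0[:,2]<55.5)&(P0[:,0]>556)&(P0[:,0]<630)&(P0[:,1]<-65)&(P0[:,1]>-110)]; print("stop before",np.percentile(s[:,1],[2,50,98]))
# end faces seen by wrist
W=np.load("w6.npz")["P"].reshape(-1,3);W=W[~np.isnan(W[:,0])]
W=W[(W[:,1]>70)&(W[:,1]<105)&(W[:,0]>548)&(W[:,0]<645)]
for z1,z2 in ((12,23),(28,39),(45,56),(57,63)):
    w=W[(W[:,2]>z1)&(W[:,2]<z2)]; print(z1,len(w),np.percentile(w[:,1],[5,50,98]).round(1) if len(w) else '', [np.median(w[(w[:,0]>a)&(w[:,0]<b),1]).round(1) for a,b in ((548,580),(580,612),(612,645))] if len(w)>30 else '')
E
```

```text
(-60, -20) (12, 23) 51 544.3
(-60, -20) (28, 39) 49 544.4
(-60, -20) (45, 56) 63 544.6
(-20, 20) (12, 23) 47 544.3
(-20, 20) (28, 39) 44 544.4
(-20, 20) (45, 56) 61 544.7
(20, 70) (12, 23) 46 544.0
(20, 70) (28, 39) 49 544.2
(20, 70) (45, 56) 64 544.5
fence [633.18548749 652.81103302 661.45958841] [3.68001964e-02 6.52402214e+02]
stop top [-92.52476249 -83.4491224  -73.74865155]
stop before [-92.34362593 -84.10790114 -75.02620842]
12 0  
28 0  
45 544 [85.4 86.3 87.3] [np.float64(86.6), np.float64(86.4), np.float64(86.0)]
57 977 [70.7 78.5 86.6] [np.float64(78.5), np.float64(78.6), np.float64(78.4)]
```

```bash
python3 -c "
from plant import env
print(env.sign_off())"
```

```text
the job is handed in; nothing more can be done
None
```

I handed the job in at about 18.5 s of the 72 s, but the sign-off gave no verdict: all three blanks are piled against the fence and the side stop, seated with about 16 N, and the stop moved less than the cameras can resolve. The front edges of the three blanks line up within about 0.7 mm, but the lower blanks' distance to the stop was not measured directly.

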